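Plug the test gauge into the bench air outlet

ROBOT

A 6-joint arm with a two-finger parallel gripper is mounted at the origin on the work surface. World frame = base frame: x ahead of the robot, y to its left, z up, the work surface at z = 0. Lengths are in mm, angles in rad, forces in N, time in s.
With the tool pointing down it reaches from about 350 to 975 mm from the base axis. Payload 7.1 kg.
Tool frame: the origin (TCP) lies at the very end of the fingers, on their centre line; the grasp point (between the pads) lies 19 mm behind it; z points along the fingers, y is the line along which they close (so a half turn about z gives the same grasp; the last joint's range is limited). The gripper opens to 88 mm and grips with 3 to 60 N. Pads are 20 mm wide; open, the fingers measure 115 mm over their backs; the gripper's body (75 mm by 178 mm) begins 61 mm behind the grasp point.
Start: joints at [1.296, 0.423, 1.63, -0, 1.089, -0.019], TCP at [158.106, 604.655, 222.675] pointing down, gripper open.
Joint ranges: [-3, 3], [-0.9, 2.11], [0.09, 2.58], [-1.31, 4.45], [0.11, 2.69], [-2.54, 2.54]. Speed limits (rad/s): [2.39, 2.39, 3.01, 3.14, 3.14, 3.14].

INTERFACE

Orientations are given as a rotation vector (axis times angle).
In Python, from workcell import sensors, imaging, close_job gives the robot as it stands. The module is installed in compiled form; this text tells all that it offers.
- The arm moves only by the tool servo_tool, never from a script. Its argument "steps" is a list of rows, each a list of 3 entries, a list of its own where there are three numbers: the shift along the world's x, y, z in m, then the turn, a rotation vector about the world's x, y, z in degrees, then the opening, from -1 (shut) to 1 (fully open). A call has exactly 8 rows; each row shifts and turns the commanded pose from where the row before left it; what a row does not reach is not made up. A row lasts 1/12 s, in which the tool goes at most 41.7 mm and 7.16 degrees, less where a joint would pass 70% of its speed; a pose out of reach is approached as far as the arm can. A call is refused whole if a number of a shift passes 0.0417 or a number of a turn 7.16, either way. A call with a gripper value outside its range is refused whole. The fingers move at their own pace and stop on an object; the grip force is fixed at half the most. Time passes only in rows, so rows that do not move let the fingers close, or fill a call up. It gives the time, the measured TCP pose, the force, the opening and the grip force at its end, in the units of the state.
- sensors.get_obs(): the state, without advancing time (a new reading comes with each control period).
- imaging.get_image(name): name is "side" or "top"; returns a dict with "color" (420x560x3 uint8, blue, green, red), "range_z" (420x560 float32, mm along the optical axis (not along the pixel's ray), 0 where there is no reading), "vertical_fov" (degrees; the focal length in pixels is half the picture's height over the tangent of half this angle, whatever the lens; pixels are square), "cx", "cy" (the principal point, pixels), "rvec" (rotation vector, rad) and "tvec" (3), from world to camera coordinates, as OpenCV has them. Camera axes: x right, y down, z forward; pixel columns grow to the right and rows downward; lengths in mm; the calibration is good to about 2 mm. A picture is of the moment at which its call begins.
- close_job(): hands the job in; it is judged then, once.
The state is a dict: "t": time; "qpos": joint angles; "qvel": joint speeds; "joint_torque": joint torques, N m; "ee_pos": TCP position; "orientation": TCP orientation; "ft_force": force on the tool from outside, world axes, zero at the start; "moment": the same for the moment, N m; "width": finger opening in mm; "grasp_force": force on a finger pad.
Only numpy, scipy, OpenCV 4.12 (cv2) and the standard library are available. Lean on these libraries where they do the work, as an engineer would, in place of code of your own. Each camera call takes 0.05 s, during which the arm holds its last target. There are 200 camera calls.

TASK

Take the pressure gauge out of the wooden rack and push its plug straight down into the open coupling of the bench air outlet until it is fully home and locked, with its flange flush on the coupling's rim, without ramming it. Then, still holding it, tug it gently upward until you feel the coupling's latch hold it, and let go, leaving it locked and upright. Leave the other fittings and the things on the bench as they are.

Things in the scene. Friction and masses are not known exactly. Their poses are not given: they have to be found in the camera images.
- gauge: Test pressure gauge, 108 mm tall, about 0.28 kg, standing plug-down and loose in a rack hole, flange on the rack's top: lift straight up 45 mm to free it. Origin at the plug's tip (lowest point), z up. From the tip up: steel plug 38 mm; round flange 28 mm in diameter, 38 to 42 mm; brass hexagon 22 mm across flats, 42 to 62 mm; black rubber-booted round case on top.
- gauge_flange (a point): Point on the gauge's axis at the flange's underside, 38 mm above the tip; z up along the plug; level with port when home. Plug below it, heights from the tip: cone 8.4 to 16 mm in diameter over 0 to 7 mm; ridge 16 mm, 7 to 11 mm, flat on its upper side; neck 8.4 mm, 11 to 26 mm; then a 16 mm shank.
- gauge_case (a point): Centre of the gauge's round case, 84 mm above the plug's tip: 48 mm in diameter (60 to 108 mm), 28 mm thick, with two flat parallel faces at x = -14 mm (white dial) and x = +14 mm of this frame. Best gripped from above across these two faces.
- outlet: Bench air outlet, fixed: alloy block 75 mm (x) by 150 mm (y) by 45 mm high carrying an upright open steel coupling (36 mm in diameter, rising from 45 to 90 mm) and, 75 mm along its +y, a brass capped port (dome, 72 mm high, not used). Origin on the coupling's axis at the bench; z up.
- port (a point): Centre of the coupling's mouth at its flat rim, 90 mm above the bench; z up. Mouth 25 mm wide, narrowing over 6 mm to a 17.6 mm bore, 45 mm deep; any turn about z fits. The pushed plug meets the latch with the flange 14 to 23 mm above the rim and takes 8 to 15 N until the latch snaps behind its ridge; then it slides freely till the flange stops hard on the rim.
- latch: Hidden spring latch plate in the coupling, on its +y side; origin on the coupling's axis 50 mm above the bench, not at the plate. It lets a plug in, never out. Its height differs each time and cannot be seen: a gauge that is home can rise freely by 1.5 to 9.5 mm before it is held, then stiffly. A pull over 20 N spoils the latch; about 10 N is a fair tug.
- rack: Fixed wooden rack block, 60 mm (x) by 210 mm (y) by 48 mm high with three holes 21 mm in diameter at y = -75, 0 and +75 mm; origin under its centre. Holds the gauge, the blow nozzle and the blanking plug, in any order.
- blow_nozzle: Bystander in the rack: thin-tubed blow nozzle, black grip 23 mm in diameter, 122 mm tall from plug tip; origin at its plug tip. Leave it in the rack.
- blank_plug: Bystander in the rack: blanking plug with a short round aluminium head 26 mm in diameter, 62 mm tall from plug tip; origin at its plug tip. Leave it in the rack.
- rasp: Bystander: rasp with black handle, 310 mm long, lying on the bench.
- pencil: Bystander: pencil, 168 mm long, 8 mm thick, lying between rack and outlet.
- sanding_block: Bystander: cork sanding block 95 x 60 x 30 mm.
- offcut: Bystander: plywood offcut 160 x 45 x 28 mm.
- water_bottle: Bystander: glass water bottle, 72 mm in diameter, 220 mm tall.
There are look-alikes about, which are no part of the job. There is more than one size of the outlet; the job needs the smallest.

How it is judged:
By the outcome, as a careful person would: the job done as asked, in the order asked, and still so for the second after the job is handed in, with the robot touching nothing.
It also fails if it takes over 72 s, if anything falls off the work surface, if the arm or the gripper's body presses on something with over 40 N, if the wrist force passes 120 N, or if a joint passes its speed limit or range.

## Working session

There is one attempt and no reset: what is moved stays moved. The work goes in short steps, Python scripts to look and compute and a tool call to move; the robot and the scene stay as the last step left them, time stands still between calls to the robot, and variables do not carry over. Pictures are saved under pics/ and viewed, at most 10 in all, crops included, and the job is handed in when it is done.

Besides the shell and the picture viewer there is one more tool, called after "Request:" in YAML: its name, and indented under it one key for each argument. servo_tool: Moves the arm, as the interface text tells. Its arguments: {"type":"object","properties":{"steps":{"type":"array"}},"required":["steps"]}

```bash
mkdir -p pics
cat > h.py <<'E'
import numpy as np, cv2
from workcell import sensors, imaging, close_job
def cam(n):
    d=imaging.get_image(n); h,w=d["range_z"].shape
    f=h/2/np.tan(np.radians(d["vertical_fov"])/2)
    R,_=cv2.Rodrigues(np.array(d["rvec"],float)); t=np.array(d["tvec"],float).ravel()
    v,u=np.mgrid[:h,:w]; z=d["range_z"].astype(float)
    P=np.stack([(u-d["cx"])/f*z,(v-d["cy"])/f*z,z],-1)
    W=(P-t)@R; W[z<=0]=np.nan
    return d["color"],W
E
python3 - <<'E'
from h import *
for n in("top","side"):
    c,W=cam(n); cv2.imwrite(f"pics/{n}0.png",c); np.save(f"{n}0.npy",W)
o=sensors.get_obs(); print({k:np.round(v,3) for k,v in o.items()})
E
```

```text
{'t': np.float64(0.1), 'qpos': array([ 1.296,  0.424,  1.631, -0.   ,  1.089, -0.019]), 'qvel': array([-0.002, -0.   , -0.001,  0.002,  0.001,  0.   ]), 'joint_torque': array([ 0.0000e+00, -5.4561e+01, -2.7432e+01,  6.5000e-02,  1.9000e-02,
       -0.0000e+00]), 'ee_pos': array([157.978, 604.212, 222.007]), 'orientation': array([-4.010e-01, -3.116e+00,  2.000e-03]), 'ft_force': array([ 0.805,  0.983, -0.359]), 'moment': array([ 0.024,  0.002, -0.005]), 'grasp_force': np.float64(0.0), 'width': np.float64(87.606)}
```

View pics/top0.png

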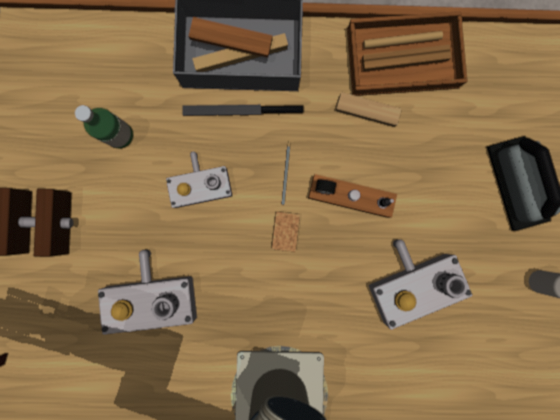

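View pics/side0.png

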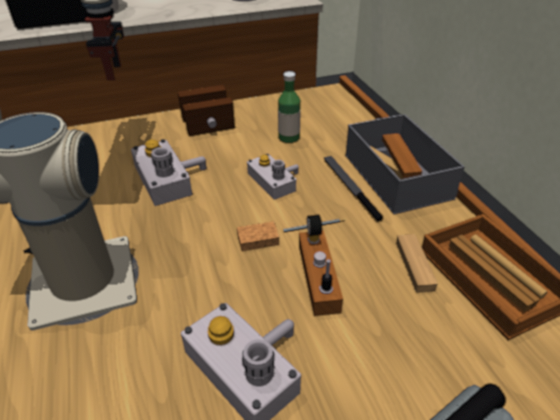

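The top view shows the smallest outlet at (200,187), with its coupling at (213,182) and its brass cap at (184,189). The gauge is at the left end of the rack, (326,187). The blank plug is at (355,195) and the nozzle at (386,202). The side view agrees: gauge (314,225), small coupling (279,168).

Run:
```python
from h import *
T=np.load("top0.npy");S=np.load("side0.npy")
def box(W,u0,u1,v0,v1): 
    P=W[v0:v1,u0:u1].reshape(-1,3); return P[~np.isnan(P[:,0])]
def st(n,P): print(n,len(P),np.round(np.median(P,0),1),np.round(P.min(0)),np.round(P.max(0)))
A=box(T,300,405,165,225)
rk=A[(A[:,2]>40)&(A[:,2]<53)]; r=cv2.minAreaRect(rk[:,:2].astype(np.float32)); print("rack",r)
g=box(T,308,345,170,205); g=g[g[:,2]>85]; st("gaugeT",g); print(cv2.minAreaRect(g[g[:,2]>100-5][:,:2].astype(np.float32)))
g=box(S,300,330,205,250); g=g[g[:,2]>75]; st("gaugeS",g);print(cv2.minAreaRect(g[:,:2].astype(np.float32)))
O=box(T,160,236,160,212); b=O[(O[:,2]>38)&(O[:,2]<50)]; print("block",cv2.minAreaRect(b[:,:2].astype(np.float32)))
c=O[(O[:,2]>84)&(O[:,2]<96)]; st("rimT",c); print(cv2.minEnclosingCircle(c[:,:2].astype(np.float32)))
d=O[(O[:,2]>55)&(O[:,2]<84)]; st("domeetc",d)
O=box(S,265,295,150,185); c=O[(O[:,2]>84)&(O[:,2]<96)]; st("rimS",c); print(cv2.minEnclosingCircle(c[:,:2].astype(np.float32)))
import cv2
im=cv2.imread("pics/top0.png"); s=cv2.imread("pics/side0.png")
a=cv2.resize(im[160:225,160:240],None,fx=5,fy=5,interpolation=2); b=cv2.resize(im[165:225,300:400],None,fx=4,fy=4,interpolation=2)
c=cv2.resize(s[205:265,290:350],None,fx=5,fy=5,interpolation=2)
C=np.zeros((580,800,3),np.uint8)
for m,x,y in((a[:,:400],0,0),(b,400,0),(c,400,250)): 
    h=min(m.shape[0],580-y);C[y:y+h,x:x+m.shape[1]]=m[:h]
cv2.imwrite("pics/crop.png",C)
```

```text
rack ((502.9753112792969, -169.07598876953125), (210.3231658935547, 60.60088348388672), 77.96334838867188)
gaugeT 265 [517.1 -93.8 113.2] [ 502. -119.   88.] [535. -71. 121.]
((518.744384765625, -95.41681671142578), (46.34060287475586, 28.84324073791504), 80.40924072265625)
gaugeS 312 [ 515.1 -111.5  106.9] [ 502. -125.   75.] [536. -78. 121.]
((519.2464599609375, -102.08291625976562), (43.739036560058594, 29.853469848632812), 77.83436584472656)
block ((516.1929321289062, 212.92930603027344), (75.56847381591797, 150.84181213378906), 13.116475105285645)
rimT 121 [524.5 172.8  89.4] [508. 156.  84.] [541. 190.  94.]
((525.1373901367188, 173.61419677734375), 17.714759826660156)
domeetc 199 [510.7 239.4  69.4] [492. 155.  55.] [542. 261.  84.]
rimS 76 [528.2 172.9  87.3] [509. 152.  84.] [542. 192.  91.]
((527.1011962890625, 171.9695281982422), 20.5933895111084)
```

View pics/crop.png

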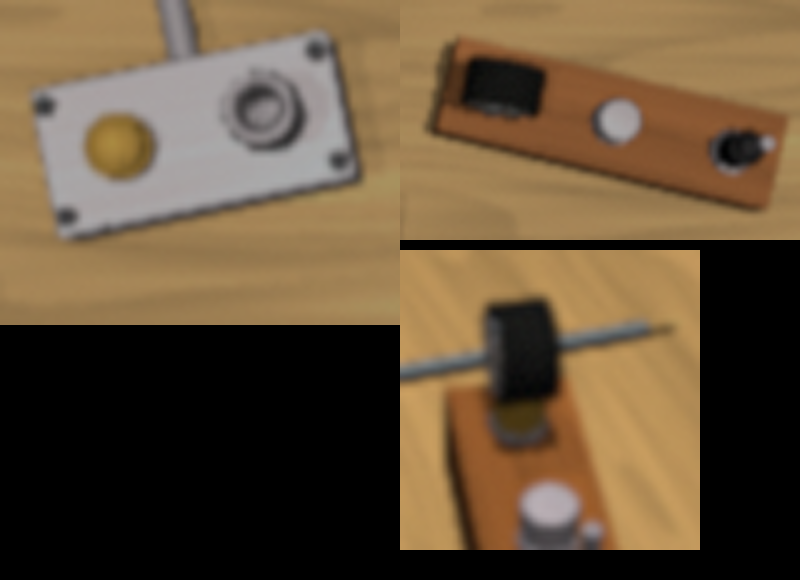

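The crops confirm the small outlet's open coupling and the gauge case, with its thickness across the rack. I'm taking the gauge axis at about (518.7, -95.5) and the coupling at about (525, 173.5). Moving above the gauge now.

Request:
servo_tool:
  steps:
    - [[0.015,-0.0292,0],[0,0,-3.6],1]
    - [[0.015,-0.0292,0],[0,0,-3.6],1]
    - [[0.015,-0.0292,0],[0,0,-3.6],1]
    - [[0.015,-0.0292,0],[0,0,-3.6],1]
    - [[0.015,-0.0292,0],[0,0,-3.6],1]
    - [[0.015,-0.0292,0],[0,0,-3.6],1]
    - [[0.015,-0.0292,0],[0,0,-3.6],1]
    - [[0.015,-0.0292,0],[0,0,-3.6],1]

```text
t: 0.77
ee_pos: [278.3, 369.4, 222.4]
orientation: [-1.167, -2.917, 0.001]
ft_force: [0.6, 0.0, 0.1]
width: 87.6
grasp_force: 0.0
```

Request:
servo_tool:
  steps:
    - [[0.015,-0.0292,0],[0,0,-3.6],1]
    - [[0.015,-0.0292,0],[0,0,-3.6],1]
    - [[0.015,-0.0292,0],[0,0,-3.6],1]
    - [[0.015,-0.0292,0],[0,0,-3.6],1]
    - [[0.015,-0.0292,0],[0,0,-3.6],1]
    - [[0.015,-0.0292,0],[0,0,-3.6],1]
    - [[0.015,-0.0292,0],[0,0,-3.6],1]
    - [[0.015,-0.0292,0],[0,0,-3.6],1]

```text
t: 1.43
ee_pos: [398.3, 135.8, 222.6]
orientation: [-1.856, -2.535, 0.0]
ft_force: [0.4, 0.8, 0.1]
width: 87.6
grasp_force: 0.0
```

Request:
servo_tool:
  steps:
    - [[0.015,-0.0292,0],[0,0,-3.6],1]
    - [[0.015,-0.0292,0],[0,0,-3.6],1]
    - [[0.015,-0.0292,0],[0,0,-3.6],1]
    - [[0.015,-0.0292,0],[0,0,-3.6],1]
    - [[0.015,-0.0292,0],[0,0,-3.6],1]
    - [[0.015,-0.0292,0],[0,0,-3.6],1]
    - [[0.015,-0.0292,0],[0,0,-3.6],1]
    - [[0,0,0],[0,0,0],1]

```text
t: 2.1
ee_pos: [505.6, -71.0, 222.7]
orientation: [2.366, 2.063, 0.001]
ft_force: [0.4, -0.9, 0.2]
width: 87.8
grasp_force: 0.0
```

Run:
```python
from h import *
for i in range(2):
    o=sensors.get_obs(); print(o["t"],np.round(o["ee_pos"],1),np.round(o["qpos"],3),np.round(o["ft_force"],1),o["qvel"].round(3))
    if i==0:
        for n in("top","side"):
            c,W=cam(n); np.save(n+"1.npy",W); cv2.imwrite(f"pics/{n}1.png",c)
            if n=="side":
                P=W[205:250,300:330].reshape(-1,3);P=P[(P[:,2]>75)&(P[:,2]<125)]; print(len(P),cv2.minAreaRect(P[:,:2].astype(np.float32)))
```

```text
2.1 [505.6 -71.  222.7] [-1.620e-01  2.540e-01  1.881e+00 -1.000e-03  1.004e+00 -2.500e-02] [ 0.4 -0.9  0.2] [ 0.06  -0.03   0.065  0.029  0.013 -0.012]
310 ((519.3041381835938, -100.36445617675781), (45.6560173034668, 29.0347900390625), 78.54715728759766)
2.2 [502.9 -67.7 222.2] [-0.157  0.252  1.886  0.     1.005 -0.026] [ 0.  -0.2 -0.4] [ 0.035 -0.018  0.03   0.005  0.002 -0.001]
```

View pics/side1.png

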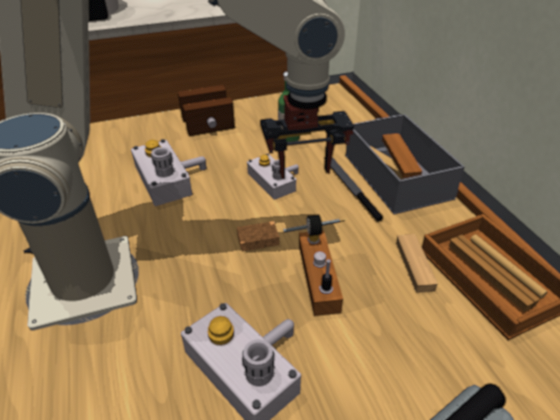

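The side view shows the gripper open above and beyond the gauge, which is at (314,225); the gauge is undisturbed. I'm lining up over it, descending and gripping.

Request:
servo_tool:
  steps:
    - [[0.0156,-0.0291,0],[0,0,-3.5],1]
    - [[0,0,-0.018],[0,0,0],1]
    - [[0,0,-0.018],[0,0,0],1]
    - [[0,0,-0.018],[0,0,0],1]
    - [[0,0,-0.018],[0,0,0],1]
    - [[0,0,-0.018],[0,0,0],1]
    - [[0,0,-0.018],[0,0,0],1]
    - [[0,0,-0.018],[0,0,0],1]

```text
t: 2.87
ee_pos: [517.8, -94.5, 95.9]
orientation: [-2.42, -2.002, 0.001]
ft_force: [-0.0, -0.5, -0.1]
width: 87.9
grasp_force: 0.0
```

Request:
servo_tool:
  steps:
    - [[0,0,-0.007],[0,0,0],1]
    - [[0,0,-0.007],[0,0,0],1]
    - [[0,0,-0.006],[0,0,0],1]
    - [[0,0,0],[0,0,0],1]
    - [[0,0,0],[0,0,0],0.2]
    - [[0,0,0],[0,0,0],-0.2]
    - [[0,0,0],[0,0,0],-0.6]
    - [[0,0,0],[0,0,0],-1]

```text
t: 3.53
ee_pos: [519.1, -96.2, 77.3]
orientation: [2.423, 1.999, 0.001]
ft_force: [0.7, 0.5, -0.2]
width: 64.2
grasp_force: 0.0
```

Request:
servo_tool:
  steps:
    - [[0,0,0],[0,0,0],-1]
    - [[0,0,0],[0,0,0],-1]
    - [[0,0,0],[0,0,0],-1]
    - [[0,0,0],[0,0,0],-1]
    - [[0,0,0],[0,0,0],-1]
    - [[0,0,0],[0,0,0],-1]
    - [[0,0,0],[0,0,0],-1]
    - [[0,0,0],[0,0,0],-1]

```text
t: 4.2
ee_pos: [519.1, -96.2, 76.8]
orientation: [2.423, 1.999, 0.001]
ft_force: [1.4, -0.5, 0.6]
width: 28.0
grasp_force: 30.0
```

Request:
servo_tool:
  steps:
    - [[0,0,0.005],[0,0,0],-1]
    - [[0,0,0.01],[0,0,0],-1]
    - [[0,0,0.015],[0,0,0],-1]
    - [[0,0,0.015],[0,0,0],-1]
    - [[0,0,0.015],[0,0,0],-1]
    - [[0,0,0.015],[0,0,0],-1]
    - [[0,0,0.015],[0,0,0],-1]
    - [[0,0,0.015],[0,0,0],-1]

```text
t: 4.87
ee_pos: [517.8, -95.8, 182.9]
orientation: [-2.423, -1.999, 0.001]
ft_force: [1.4, 0.3, -3.1]
width: 27.9
grasp_force: 30.0
```

Request:
servo_tool:
  steps:
    - [[0,0,0.01],[0,0,0],-1]
    - [[0,0,0.005],[0,0,0],-1]
    - [[0,0.01,0],[0,0,0],-1]
    - [[0,0.02,0],[0,0,0],-1]
    - [[0,0.02,0],[0,0,0],-1]
    - [[0,0.02,0],[0,0,0],-1]
    - [[0,0.02,0],[0,0,0],-1]
    - [[0,0.02,0],[0,0,0],-1]

```text
t: 5.53
ee_pos: [517.6, 15.5, 195.6]
orientation: [-2.422, -1.998, 0.003]
ft_force: [0.7, -0.0, -2.6]
width: 27.3
grasp_force: 30.0
```

Request:
servo_tool:
  steps:
    - [[0.001,0.02,0],[0,0,0],-1]
    - [[0.001,0.02,0],[0,0,0],-1]
    - [[0.001,0.02,0],[0,0,0],-1]
    - [[0.001,0.02,0],[0,0,0],-1]
    - [[0.001,0.015,0],[0,0,0],-1]
    - [[0.001,0.005,0],[0,0,0],-1]
    - [[0,0,0],[0,0,0],-1]
    - [[0,0,0],[0,0,0],-1]

```text
t: 6.2
ee_pos: [524.1, 113.9, 196.0]
orientation: [-2.422, -2.0, 0.002]
ft_force: [-0.2, -0.8, -2.3]
width: 27.9
grasp_force: 30.0
```

Run:
```python
from h import *
o=sensors.get_obs(); print(np.round(o["ee_pos"],1),np.round(o["ft_force"],1),o["moment"].round(2),o["grasp_force"])
for n in("top","side"):
    c,W=cam(n); np.save(n+"2.npy",W); cv2.imwrite(f"pics/{n}2.png",c)
a=cv2.imread("pics/side2.png"); 
cv2.imwrite("pics/s2c.png",cv2.resize(a[70:220,200:340],None,fx=4,fy=4,interpolation=2)[:600])
```

```text
[524.1 113.9 196. ] [-0.2 -0.8 -2.3] [-0.13  0.06  0.04] 29.998331665992737
```

View pics/s2c.png

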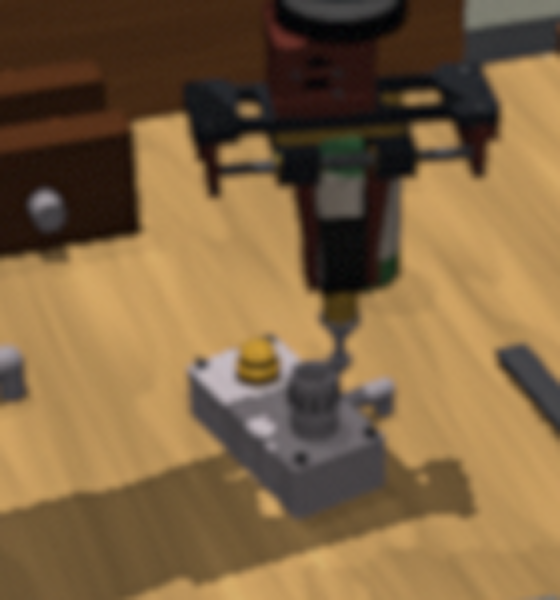

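The crop shows the gauge held upright in the fingers. Its plug tip is at about (340,360), behind and to the right of the coupling mouth at (313,375). I'm measuring its axis against the coupling in the same camera.

Run:
```python
from h import *
from scipy.optimize import least_squares
W=np.load("side2.npy"); T=np.load("top0.npy"); S0=np.load("side0.npy")
d=imaging.get_image("side"); R,_=cv2.Rodrigues(np.array(d["rvec"],float)); t=np.array(d["tvec"],float).ravel()
cp=-R.T@t; print("cam",cp.round())
def fit(P,r,c0):
    # visible-surface circle of known radius
    f=lambda c:np.hypot(P[:,0]-c[0],P[:,1]-c[1])-r
    s=least_squares(f,c0,loss="soft_l1",f_scale=1.0); return s.x.round(1),len(P),np.abs(s.fun).mean().round(2)
tc=np.array([524.1,113.9])
P=W.reshape(-1,3);P=P[~np.isnan(P[:,0])]
N=P[np.hypot(*(P[:,:2]-tc).T)<30]
for nm,z0,z1,r in(("plugcone/neck",128,155,None),("shank",156,167,8),("flange",167,171,14),("hex",172,189,11.5)):
    q=N[(N[:,2]>z0)&(N[:,2]<z1)]; 
    print(nm,len(q),q.mean(0).round(1) if len(q) else "",fit(q,r,tc) if r and len(q)>3 else "")
v=(tc-cp[:2]);print("view az",v/np.linalg.norm(v))
for n,X in(("side0",S0),("top0",T),("side2",W)):
    Q=X.reshape(-1,3);Q=Q[~np.isnan(Q[:,0])];Q=Q[np.hypot(Q[:,0]-525,Q[:,1]-173)<26]
    if n=="side2": Q=Q[np.hypot(*(Q[:,:2]-tc).T)>35]
    q=Q[(Q[:,2]>50)&(Q[:,2]<83)]; q=q[np.hypot(q[:,0]-525,q[:,1]-173)>13];print(n,"coupl",fit(q,18,[525,173]))
# gauge in rack, side0: hex z52-70
Q=S0.reshape(-1,3);Q=Q[~np.isnan(Q[:,0])];Q=Q[np.hypot(Q[:,0]-519,Q[:,1]+97)<30];q=Q[(Q[:,2]>54)&(Q[:,2]<69)]
print("rack hex",fit(q,11.5,[519,-96]))
```

```text
cam [ 189. -834.  807.]
plugcone/neck 41 [523.6 109.4 140.8] 
shank 12 [522.8 107.1 159.9] (array([524.5, 112.9]), 12, np.float64(1.3))
flange 24 [521.8 104.8 169.4] (array([525.1, 114.2]), 24, np.float64(1.21))
hex 56 [521.2 104.  180.8] (array([524.4, 112.7]), 56, np.float64(1.37))
view az [0.33325537 0.9428366 ]
side0 coupl (array([527.2, 172.7]), 125, np.float64(1.26))
top0 coupl (array([525.4, 174. ]), 31, np.float64(0.86))
side2 coupl (array([527.2, 173. ]), 124, np.float64(1.27))
rack hex (array([520.6, -97. ]), 43, np.float64(0.91))
```

Request:
servo_tool:
  steps:
    - [[0.0005,0.01,0],[0,0,0],-1]
    - [[0.0005,0.015,0],[0,0,0],-1]
    - [[0.0005,0.015,0],[0,0,0],-1]
    - [[0.0005,0.012,0],[0,0,0],-1]
    - [[0,0.006,0],[0,0,0],-1]
    - [[0,0.0016,0],[0,0,0],-1]
    - [[0,0,0],[0,0,0],-1]
    - [[0,0,0],[0,0,0],-1]

```text
t: 7.02
ee_pos: [526.5, 173.3, 196.6]
orientation: [2.423, 1.999, -0.001]
ft_force: [0.3, 1.1, -3.4]
width: 27.9
grasp_force: 30.0
```

Request:
servo_tool:
  steps:
    - [[0,0,-0.006],[0,0,0],-1]
    - [[0,0,-0.007],[0,0,0],-1]
    - [[0,0,-0.007],[0,0,0],-1]
    - [[0,0,-0.006],[0,0,0],-1]
    - [[0,0,-0.005],[0,0,0],-1]
    - [[0,0,-0.004],[0,0,0],-1]
    - [[0,0,0],[0,0,0],-1]
    - [[0,0,0],[0,0,0],-1]

```text
t: 7.68
ee_pos: [526.6, 173.5, 161.4]
orientation: [-2.423, -1.999, 0.001]
ft_force: [0.2, -0.5, -2.5]
width: 27.4
grasp_force: 30.0
```

Run:
```python
from h import *
o=sensors.get_obs(); print(np.round(o["ee_pos"],1),np.round(o["ft_force"],1),o["moment"].round(2))
c,W=cam("side"); cv2.imwrite("pics/s3c.png",cv2.resize(c[100:200,230:330],None,fx=6,fy=6,interpolation=2))
```

```text
[526.6 173.5 161.4] [ 0.2 -0.5 -2.5] [-0.06  0.07  0.03]
```

View pics/s3c.png

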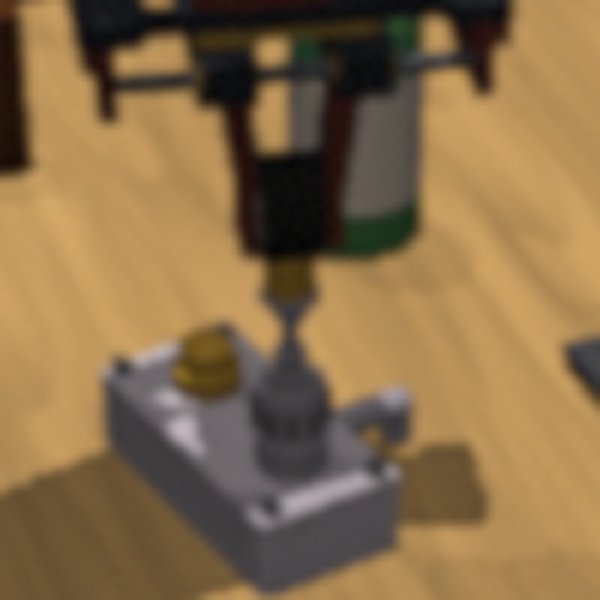

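The plug tip at (290,350) sits centred on the coupling mouth at (288,385). I'm lowering it into the mouth slowly.

Request:
servo_tool:
  steps:
    - [[0,0,-0.0015],[0,0,0],-1]
    - [[0,0,-0.0015],[0,0,0],-1]
    - [[0,0,-0.0015],[0,0,0],-1]
    - [[0,0,-0.0015],[0,0,0],-1]
    - [[0,0,-0.0015],[0,0,0],-1]
    - [[0,0,-0.0015],[0,0,0],-1]
    - [[0,0,0],[0,0,0],-1]
    - [[0,0,0],[0,0,0],-1]

```text
t: 8.4
ee_pos: [526.6, 173.5, 152.5]
orientation: [-2.423, -1.999, 0.0]
ft_force: [0.3, 0.0, -2.9]
width: 28.1
grasp_force: 30.0
```

Request:
servo_tool:
  steps:
    - [[0,0,-0.001],[0,0,0],-1]
    - [[0,0,-0.001],[0,0,0],-1]
    - [[0,0,-0.001],[0,0,0],-1]
    - [[0,0,-0.001],[0,0,0],-1]
    - [[0,0,-0.001],[0,0,0],-1]
    - [[0,0,0],[0,0,0],-1]
    - [[0,0,0],[0,0,0],-1]
    - [[0,0,0],[0,0,0],-1]

```text
t: 9.07
ee_pos: [526.7, 173.6, 147.7]
orientation: [2.423, 1.999, 0.0]
ft_force: [-0.5, 0.4, -2.2]
width: 28.2
grasp_force: 30.0
```

Request:
servo_tool:
  steps:
    - [[0,0,-0.0005],[0,0,0],-1]
    - [[0,0,-0.0005],[0,0,0],-1]
    - [[0,0,-0.0005],[0,0,0],-1]
    - [[0,0,-0.0005],[0,0,0],-1]
    - [[0,0,-0.0005],[0,0,0],-1]
    - [[0,0,-0.0005],[0,0,0],-1]
    - [[0,0,0],[0,0,0],-1]
    - [[0,0,0],[0,0,0],-1]

```text
t: 9.73
ee_pos: [526.7, 173.5, 144.6]
orientation: [-2.423, -1.999, 0.0]
ft_force: [0.2, 0.9, -2.2]
width: 28.1
grasp_force: 30.0
```

Request:
servo_tool:
  steps:
    - [[0,0,-0.0005],[0,0,0],-1]
    - [[0,0,-0.0005],[0,0,0],-1]
    - [[0,0,-0.0005],[0,0,0],-1]
    - [[0,0,-0.0005],[0,0,0],-1]
    - [[0,0,-0.0005],[0,0,0],-1]
    - [[0,0,-0.0005],[0,0,0],-1]
    - [[0,0,0],[0,0,0],-1]
    - [[0,0,0],[0,0,0],-1]

```text
t: 10.4
ee_pos: [526.7, 173.5, 141.6]
orientation: [-2.423, -1.999, 0.0]
ft_force: [-0.3, -0.4, -3.4]
width: 28.0
grasp_force: 30.0
```

Request:
servo_tool:
  steps:
    - [[0,0,-0.0005],[0,0,0],-1]
    - [[0,0,-0.0005],[0,0,0],-1]
    - [[0,0,-0.0005],[0,0,0],-1]
    - [[0,0,-0.0005],[0,0,0],-1]
    - [[0,0,-0.0005],[0,0,0],-1]
    - [[0,0,-0.0005],[0,0,0],-1]
    - [[0,0,0],[0,0,0],-1]
    - [[0,0,0],[0,0,0],-1]

```text
t: 11.07
ee_pos: [526.7, 173.6, 138.6]
orientation: [-2.423, -1.999, 0.0]
ft_force: [-0.7, -0.4, -3.1]
width: 28.0
grasp_force: 30.0
```

Request:
servo_tool:
  steps:
    - [[0,0,-0.0005],[0,0,0],-1]
    - [[0,0,-0.0005],[0,0,0],-1]
    - [[0,0,-0.0005],[0,0,0],-1]
    - [[0,0,-0.0005],[0,0,0],-1]
    - [[0,0,-0.0005],[0,0,0],-1]
    - [[0,0,-0.0005],[0,0,0],-1]
    - [[0,0,0],[0,0,0],-1]
    - [[0,0,0],[0,0,0],-1]

```text
t: 11.73
ee_pos: [526.7, 173.6, 135.6]
orientation: [-2.423, -1.999, 0.0]
ft_force: [0.1, 1.0, -2.1]
width: 28.4
grasp_force: 30.0
```

Request:
servo_tool:
  steps:
    - [[0,0,-0.0005],[0,0,0],-1]
    - [[0,0,-0.0005],[0,0,0],-1]
    - [[0,0,-0.0005],[0,0,0],-1]
    - [[0,0,-0.0005],[0,0,0],-1]
    - [[0,0,-0.0005],[0,0,0],-1]
    - [[0,0,-0.0005],[0,0,0],-1]
    - [[0,0,0],[0,0,0],-1]
    - [[0,0,0],[0,0,0],-1]

```text
t: 12.4
ee_pos: [526.9, 173.3, 132.7]
orientation: [2.423, 1.999, 0.0]
ft_force: [0.9, -2.9, -1.1]
width: 28.3
grasp_force: 30.0
```

Request:
servo_tool:
  steps:
    - [[0,0,-0.0005],[0,0,0],-1]
    - [[0,0,-0.0005],[0,0,0],-1]
    - [[0,0,-0.0005],[0,0,0],-1]
    - [[0,0,-0.0005],[0,0,0],-1]
    - [[0,0,-0.0005],[0,0,0],-1]
    - [[0,0,-0.0005],[0,0,0],-1]
    - [[0,0,0],[0,0,0],-1]
    - [[0,0,0],[0,0,0],-1]

```text
t: 13.07
ee_pos: [527.1, 173.1, 130.0]
orientation: [2.422, 1.999, 0.0]
ft_force: [2.3, -5.1, 1.7]
width: 27.6
grasp_force: 30.0
```

Request:
servo_tool:
  steps:
    - [[0,0,-0.0005],[0,0,0],-1]
    - [[0,0,-0.0005],[0,0,0],-1]
    - [[0,0,-0.0005],[0,0,0],-1]
    - [[0,0,-0.0005],[0,0,0],-1]
    - [[0,0,-0.0005],[0,0,0],-1]
    - [[0,0,-0.0005],[0,0,0],-1]
    - [[0,0,0],[0,0,0],-1]
    - [[0,0,0],[0,0,0],-1]

```text
t: 13.73
ee_pos: [526.7, 172.7, 126.4]
orientation: [2.422, 1.999, -0.001]
ft_force: [1.8, -7.0, -1.6]
width: 27.6
grasp_force: 30.0
```

Request:
servo_tool:
  steps:
    - [[0,-0.0005,0],[0,0,0],-1]
    - [[0,-0.0005,0],[0,0,0],-1]
    - [[0,0,-0.0005],[0,0,0],-1]
    - [[0,0,-0.0005],[0,0,0],-1]
    - [[0,0,-0.0005],[0,0,0],-1]
    - [[0,0,-0.0005],[0,0,0],-1]
    - [[0,0,0],[0,0,0],-1]
    - [[0,0,0],[0,0,0],-1]

```text
t: 14.4
ee_pos: [526.7, 172.5, 124.5]
orientation: [2.423, 1.999, -0.0]
ft_force: [1.2, -3.8, -2.2]
width: 27.7
grasp_force: 30.0
```

Request:
servo_tool:
  steps:
    - [[-0.0002,-0.0005,0],[0,0,0],-1]
    - [[0,-0.0003,-0.0005],[0,0,0],-1]
    - [[0,0,-0.0005],[0,0,0],-1]
    - [[0,0,-0.0005],[0,0,0],-1]
    - [[0,0,-0.0005],[0,0,0],-1]
    - [[0,0,-0.0005],[0,0,0],-1]
    - [[0,0,-0.0005],[0,0,0],-1]
    - [[0,0,0],[0,0,0],-1]

```text
t: 15.07
ee_pos: [526.3, 172.1, 121.4]
orientation: [-2.423, -1.999, -0.0]
ft_force: [-0.1, 1.8, -3.5]
width: 28.0
grasp_force: 30.0
```

Request:
servo_tool:
  steps:
    - [[0,0,-0.0005],[0,0,0],-1]
    - [[0,0,-0.0005],[0,0,0],-1]
    - [[0,0,-0.0005],[0,0,0],-1]
    - [[0,0,-0.0005],[0,0,0],-1]
    - [[0,0,0],[0,0,0],-1]
    - [[0,0,0],[0,0,0],-1]
    - [[0,0,0],[0,0,0],-1]
    - [[0,0,0],[0,0,0],-1]

```text
t: 15.73
ee_pos: [526.5, 172.0, 119.6]
orientation: [-2.423, -1.999, -0.0]
ft_force: [-0.4, 5.4, -2.2]
width: 27.9
grasp_force: 30.0
```

Request:
servo_tool:
  steps:
    - [[0,0.0003,0],[0,0,0],-1]
    - [[0,0.0003,-0.0003],[0,0,0],-1]
    - [[0,0,-0.0003],[0,0,0],-1]
    - [[0,0,-0.0003],[0,0,0],-1]
    - [[0,0,-0.0003],[0,0,0],-1]
    - [[0,0,0],[0,0,0],-1]
    - [[0,0,0],[0,0,0],-1]
    - [[0,0,0],[0,0,0],-1]

```text
t: 16.4
ee_pos: [526.5, 172.3, 118.8]
orientation: [2.423, 1.999, -0.0]
ft_force: [-2.2, 1.2, 4.4]
width: 28.1
grasp_force: 30.0
```

Request:
servo_tool:
  steps:
    - [[0.0002,0,-0.0003],[0,0,0],-1]
    - [[0,0,-0.0003],[0,0,0],-1]
    - [[0,0,0],[0,0,0],-1]
    - [[0,0,0],[0,0,0],-1]
    - [[0,0,0],[0,0,0],-1]
    - [[0,0,0],[0,0,0],-1]
    - [[0,0,0],[0,0,0],-1]
    - [[0,0,0],[0,0,0],-1]

```text
t: 17.07
ee_pos: [526.6, 172.3, 118.7]
orientation: [-2.423, -1.999, 0.0]
ft_force: [-4.6, 0.6, 12.1]
width: 28.2
grasp_force: 30.0
```

It's against the hard stop at z 118.7 with about 14 N, so it's home. Now the tug, in small steps.

Request:
servo_tool:
  steps:
    - [[0.0002,0,0.0004],[0,0,0],-1]
    - [[0,0,0.0004],[0,0,0],-1]
    - [[0,0,0.0004],[0,0,0],-1]
    - [[0,0,0.0004],[0,0,0],-1]
    - [[0,0,0.0004],[0,0,0],-1]
    - [[0,0,0.0004],[0,0,0],-1]
    - [[0,0,0.0004],[0,0,0],-1]
    - [[0,0,0],[0,0,0],-1]

```text
t: 17.73
ee_pos: [526.8, 172.3, 120.5]
orientation: [-2.423, -1.999, 0.001]
ft_force: [-0.0, 1.7, -3.8]
width: 27.7
grasp_force: 30.0
```

Request:
servo_tool:
  steps:
    - [[0,0,0.0002],[0,0,0],-1]
    - [[0,0,0.0002],[0,0,0],-1]
    - [[0,0,0.0002],[0,0,0],-1]
    - [[0,0,0.0002],[0,0,0],-1]
    - [[0,0,0],[0,0,0],-1]
    - [[0,0,0],[0,0,0],-1]
    - [[0,0,0],[0,0,0],-1]
    - [[0,0,0],[0,0,0],-1]

```text
t: 18.4
ee_pos: [526.9, 172.3, 121.5]
orientation: [-2.423, -1.999, 0.0]
ft_force: [-1.6, 1.9, -2.9]
width: 27.7
grasp_force: 30.0
```

Request:
servo_tool:
  steps:
    - [[0,0,0.0002],[0,0,0],-1]
    - [[0,0,0.0002],[0,0,0],-1]
    - [[0,0,0.0002],[0,0,0],-1]
    - [[0,0,0.0002],[0,0,0],-1]
    - [[0,0,0],[0,0,0],-1]
    - [[0,0,0],[0,0,0],-1]
    - [[0,0,0],[0,0,0],-1]
    - [[0,0,0],[0,0,0],-1]

```text
t: 19.07
ee_pos: [526.8, 172.3, 122.1]
orientation: [-2.423, -1.999, 0.0]
ft_force: [-0.1, 1.8, -6.5]
width: 27.9
grasp_force: 30.0
```

Request:
servo_tool:
  steps:
    - [[0,0,0.0001],[0,0,0],-1]
    - [[0,0,0.0001],[0,0,0],-1]
    - [[0,0,0.0001],[0,0,0],-1]
    - [[0,0,0],[0,0,0],-1]
    - [[0,0,0],[0,0,0],-1]
    - [[0,0,0],[0,0,0],-1]
    - [[0,0,0],[0,0,0],-1]
    - [[0,0,0],[0,0,0],-1]

```text
t: 19.73
ee_pos: [526.8, 172.3, 122.4]
orientation: [-2.423, -1.999, 0.0]
ft_force: [0.7, 2.6, -11.4]
width: 28.1
grasp_force: 30.0
```

Request:
servo_tool:
  steps:
    - [[0,0,0.0001],[0,0,0],-1]
    - [[0,0,0],[0,0,0],-1]
    - [[0,0,0],[0,0,0],-1]
    - [[0,0,0],[0,0,0],-1]
    - [[0,0,0],[0,0,0],-1]
    - [[0,0,0],[0,0,0],-1]
    - [[0,0,0],[0,0,0],-1]
    - [[0,0,0],[0,0,0],-1]

```text
t: 20.4
ee_pos: [526.8, 172.3, 122.6]
orientation: [-2.423, -1.999, 0.0]
ft_force: [0.1, 2.2, -11.8]
width: 28.3
grasp_force: 30.0
```

The latch holds: free rise was about 3.3 mm, then it stiffened to about 9 N net. I'm lowering it back home before letting go.

Request:
servo_tool:
  steps:
    - [[0,0,-0.0006],[0,0,0],-1]
    - [[0,0,-0.0006],[0,0,0],-1]
    - [[0,0,-0.0006],[0,0,0],-1]
    - [[0,0,-0.0006],[0,0,0],-1]
    - [[0,0,-0.0006],[0,0,0],-1]
    - [[0,0,-0.0006],[0,0,0],-1]
    - [[0,0,-0.0004],[0,0,0],-1]
    - [[0,0,0],[0,0,0],-1]

```text
t: 21.07
ee_pos: [527.0, 172.5, 118.8]
orientation: [2.423, 1.999, 0.0]
ft_force: [-1.8, 1.3, -0.8]
width: 28.3
grasp_force: 30.0
```

Request:
servo_tool:
  steps:
    - [[0,-0.0001,-0.0001],[0,0,0],-1]
    - [[0,0,-0.0001],[0,0,0],-1]
    - [[0,0,-0.0001],[0,0,0],-1]
    - [[0,0,0],[0,0,0],-1]
    - [[0,0,0],[0,0,0],-1]
    - [[0,0,0],[0,0,0],-1]
    - [[0,0,0],[0,0,0],-1]
    - [[0,0,0],[0,0,0],-1]

```text
t: 21.73
ee_pos: [527.1, 172.5, 118.8]
orientation: [2.423, 1.999, 0.001]
ft_force: [-4.1, 2.6, 5.7]
width: 27.7
grasp_force: 30.0
```

Request:
servo_tool:
  steps:
    - [[-0.0002,0.0001,0.0003],[0,0,0],-1]
    - [[0,0,0],[0,0,0],-1]
    - [[0,0,0],[0,0,0],-0.2]
    - [[0,0,0],[0,0,0],0.2]
    - [[0,0,0],[0,0,0],0.6]
    - [[0,0,0],[0,0,0],0.6]
    - [[0,0,0],[0,0,0],0.6]
    - [[0,0,0],[0,0,0],0.6]

```text
t: 22.4
ee_pos: [526.8, 172.2, 118.6]
orientation: [2.423, 1.999, 0.0]
ft_force: [0.6, -0.9, 0.4]
width: 64.3
grasp_force: 0.0
```

Request:
servo_tool:
  steps:
    - [[0,0,0.005],[0,0,0],0.6]
    - [[0,0,0.015],[0,0,0],0.6]
    - [[0,0,0.02],[0,0,0],0.6]
    - [[0,0,0.02],[0,0,0],0.6]
    - [[0,0,0.02],[0,0,0],0.6]
    - [[0,0,0.02],[0,0,0],0.6]
    - [[0,0,0.01],[0,0,0],0.6]
    - [[0,0,0],[0,0,0],0.6]

```text
t: 23.07
ee_pos: [528.1, 172.8, 231.3]
orientation: [2.422, 1.998, 0.007]
ft_force: [-0.0, 0.1, -0.8]
width: 70.7
grasp_force: 0.0
```

Run:
```python
from h import *
o=sensors.get_obs(); print(np.round(o["ee_pos"],1),np.round(o["ft_force"],1),o["width"])
c,W=cam("side"); cv2.imwrite("pics/s4c.png",cv2.resize(c[60:260,200:390],None,fx=3,fy=3,interpolation=2))
P=W.reshape(-1,3);P=P[np.hypot(P[:,0]-526,P[:,1]-172)<30]; print("top z",P[P[:,2]<170][:,2].max())
```

```text
[528.1 172.8 231.3] [-0.   0.1 -0.8] 70.72874186660498
top z 160.82967841452887
```

View pics/s4c.png

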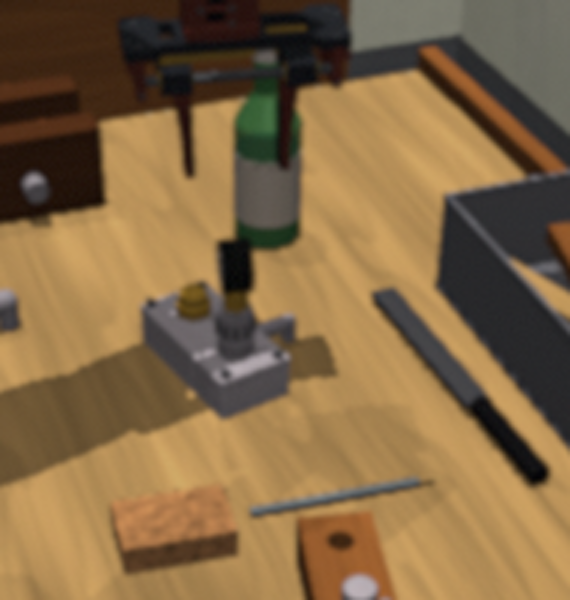

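The gauge stands upright at (235,270) with its flange on the coupling rim and its top at about 160 mm, as expected. The gripper is clear and nothing else has moved.

```bash
python3 -c "
from workcell import close_job; print(close_job())"
```

```text
the job is handed in; nothing more can be done
None
```

The gauge is pushed home in the smallest outlet's coupling with its flange on the rim, the latch held at about 9 N of upward tug, and it was released upright; the job is handed in at about 23 s, with no verdict returned.

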